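# Build the sieve stack on the shaker

### The job

Set up the sieve stack on the small shaker for a grain-size run: stand the receiving pan inside the ring on the shaker's plate, nest the fine-mesh sieve in it, then the coarse-mesh sieve, then the lid, building from the bottom up, one piece after another. Every piece must be right way up and fully home in the one below, and the open tin of soil, the crucible and the brown bottle must be left standing where they are.

Things in the scene. Friction and masses are not known exactly. Their poses are not given: they have to be found in the camera images.
- shaker: Small grey sieve shaker, fixed: a low box 112 x 104 mm (local x by y) with a round aluminium plate of diameter 92 mm on top. Origin: centre of its underside, z up. In the middle of the plate a raised ring (inside diameter 64 mm, outside 72 mm, 5 mm high) takes the pan. Highest point 40 mm above the table.
- shaker_seat (a point): The point on the top of the shaker's plate at the centre of the ring, 35 mm above the table: the pan's origin belongs here. Axes as the shaker's.
- pan: Receiving pan, loose: a plain round steel cup with a closed, bare metal floor at the bottom, outside diameter 56 mm, inside diameter 50 mm (wall 3 mm), 30 mm tall, floor 3 mm thick, no spigot, no mesh. Origin: centre of its underside, z up; round, yaw does not matter. Grip it round the outside.
- fine_sieve: Loose steel fine-mesh sieve, outer diameter 56 mm, 38 mm tall. Cloth 11 mm up: close brass wire, almost solid to the eye. The lowest 8 mm is a spigot of diameter 44 mm that drops inside the rim of the piece below until the 56 mm frame rests on that rim. Frame from 8 to 38 mm up: wall 3 mm, open top, inside diameter 50 mm; grip it round the outside. Origin: centre of the underside, z up; round. Home, its origin is 22 mm above the pan's origin.
- coarse_sieve: Loose steel coarse-mesh sieve, outer diameter 56 mm, 38 mm tall. Mesh 11 mm up: few steel wires 9 mm apart, wide openings. The lowest 8 mm is a spigot of diameter 44 mm that drops inside the rim of the piece below until the 56 mm frame rests on that rim. Frame from 8 to 38 mm up: wall 3 mm, open top, inside diameter 50 mm; grip it round the outside. Origin: centre of the underside, z up; round. Home, its origin is 30 mm above the fine sieve's origin.
- lid: Loose lid: steel disc of diameter 56 mm (8 to 14 mm above the origin) with a black upright knob on top to grip, diameter 18 mm, 14 to 39.5 mm above the origin; under the disc a spigot of diameter 44 mm, 8 mm deep, goes inside the rim of the sieve below. Origin: centre of the spigot's underside, z up; round. Home, its origin is 30 mm above the coarse sieve's origin.
- soil_tin: Bystander: open white-metal tin with brown soil inside and a paper label, diameter 56 mm, 30 mm tall. Origin: centre of its underside. Leave it standing where it is.
- crucible: Bystander: white porcelain crucible with its cover and cover knob, diameter 45 mm, 47 mm tall. Origin: centre of its underside. Leave it standing where it is.
- brown_bottle: Bystander: brown reagent bottle with a red cap, diameter 45 mm, 90 mm tall. Origin: centre of its underside. Leave it standing where it is.

How it is judged:
By the outcome, as a careful person would: the job done as asked, in the order asked, and still so for the second after the job is handed in, with the robot touching nothing.
It also fails if it takes over 104 s, if anything falls off the work surface, if the arm or the gripper's body presses on something with over 40 N, if the wrist force passes 120 N, or if a joint passes its speed limit or range.

### The arm

A 7-joint arm with a two-finger parallel gripper is mounted at the origin on a cart in front of the work surface, level with it; the furniture and walls round the work are solid. World frame = base frame: x ahead of the robot, y to its left, z up, the work surface at z = 0. Lengths are in mm, angles in rad, forces in N, time in s.
With the tool pointing down it reaches from about 425 to 975 mm from the base axis. Payload 16.7 kg.
Tool frame: the origin (TCP) lies midway between the tips of the shut fingers; the grasp point (between the pads) lies 19 mm behind it; z points along the fingers, y is the line along which they close (so a half turn about z gives the same grasp; the last joint's range is limited). The gripper opens to 85 mm and grips with 20 to 120 N. Pads are 22 mm wide; open, the fingers measure 114 mm over their backs; the gripper's body (76 mm by 85 mm) begins 54 mm behind the grasp point. The pads swing forward as they close: fully open they stand 13 mm farther back than shut.
Start: joints at [0.962, 0.426, 0.074, 1.606, -0.034, 1.111, -0.067], TCP at [299.509, -604.873, 231.302] pointing down, gripper open.
Joint ranges: [-2.85, 2.85], [-0.5, 2.14], [-1.23, 1.37], [0.21, 2.46], [-1.02, 4.16], [0.16, 2.05], [-2.73, 2.73]. Speed limits (rad/s): [1.89, 1.89, 2.39, 2.39, 3.01, 3.01, 3.01].

### API

Orientations are given as a 3x3 rotation matrix whose columns are the frame's x, y, z axes.
In Python, from workcell import sensors, snapshot, camera_model, ticket gives the robot as it stands.
- The arm moves only by the tool carry_out, never from a script. Its arguments are lists of equal length, an entry for each row: "gripper": the gripper's target within -1 to 1 (fully open at 1, half-way at 0, shut at -1); "delta_pos": the shift along the tool's x, y, z each as a share of 1 m, from -1 to 1, a list of three; "rotation": the turn, a rotation vector about the tool's x, y, z each as a share of 90 degrees, from -1 to 1, a list of three. In form: {"gripper": [gripper, ...], "delta_pos": [[dx, dy, dz], ...], "rotation": [[wx, wy, wz], ...]}. A call has 1 to 8 rows; each row is the pose to reach, as a shift and turn from the pose commanded when the call began, along the tool's axes at that moment; what a row does not reach only later rows make up. A row lasts 1/8 s, in which the tool goes at most 62.5 mm and 10.7 degrees, less where a joint would pass 70% of its speed; a pose out of reach is approached as far as the arm can. A call with a number of a shift or a turn outside -1 to 1 is refused whole. A call with a gripper value outside its range is refused whole. The fingers move at their own pace and stop on an object; "newtons" is the grip in N (left out, the last holds). Time passes only in rows, so rows that repeat a pose let the fingers close. It gives the time, the measured TCP pose, the force, the opening and the grip force at its end, in the units of the state.
- sensors.read_state(): the state, without advancing time (a new reading comes with each control period).
- snapshot(name): name is "scene" or "top"; returns the picture (384x512x3 uint8, blue, green, red); there is no depth.
- camera_model(name): a dict with "fx", "fy", "cx", "cy" (pixels), "cam_to_world" (4x4, takes a point from camera to world coordinates). Camera axes: x right, y down, z forward; pixel columns grow to the right and rows downward; lengths in mm; the calibration is good to about 2 mm. A picture is of the moment at which its call begins. camera_model takes no time and is no camera call.
- ticket.hand_in(): hands the job in; it is judged then, once.
The state is a dict: "time": time; "joints": joint angles; "dq": joint speeds; "effort": joint torques, N m; "position": TCP position; "eef_rot": TCP orientation; "contact_force": force on the tool from outside, world axes, zero at the start; "torque": the same for the moment, N m; "gripper_width": finger opening in mm; "grasp_force": force on a finger pad.
Only numpy, scipy, OpenCV 4.12 (cv2) and the standard library are available. Lean on these libraries where they do the work, as an engineer would, in place of code of your own. Each camera call takes 0.05 s, during which the arm holds its last target. There are 200 camera calls.

## Working session

There is one attempt and no reset: what is moved stays moved. The work goes in short steps, Python scripts to look and compute and a tool call to move; the robot and the scene stay as the last step left them, time stands still between calls to the robot, and variables do not carry over. Pictures are saved under pics/ and viewed, at most 14 in all, crops included, and the job is handed in when it is done.

Besides the shell and the picture viewer there is one more tool, called after "Call:" as name(argument=value, ...) on one line, values as JSON. carry_out: Moves the arm, as the interface text tells. Shift numbers are shares of 1 m and turn numbers shares of 90 degrees, none past 1 either way. Its arguments: {"type":"object","properties":{"gripper":{"type":"array","items":{"type":"number"}},"delta_pos":{"type":"array","items":{"type":"array","items":{"type":"number","minimum":-1,"maximum":1}}},"rotation":{"type":"array","items":{"type":"array","items":{"type":"number","minimum":-1,"maximum":1}}},"newtons":{"type":"number"}},"required":["gripper","delta_pos","rotation"]}

```bash
mkdir -p pics; ls; python3 - <<'E'
from workcell import sensors, snapshot, camera_model
import cv2,numpy as np
np.set_printoptions(precision=3,suppress=True)
for n in("scene","top"):
    cv2.imwrite(f"pics/{n}0.png",cv2.resize(snapshot(n),(800,600),interpolation=cv2.INTER_CUBIC)); m=camera_model(n); print(n,m["fx"],m["cx"],m["cy"]); print(np.array(m["cam_to_world"]))
s=sensors.read_state(); print(s["time"],s["position"],np.array(s["eef_rot"]),s["gripper_width"])
E
```

```text
pics
scene 480.21919720051835 256.29928682274596 186.88750477830578
[[  -0.726   -0.383    0.571 -224.21 ]
 [  -0.688    0.412   -0.597  783.664]
 [  -0.006   -0.827   -0.563  771.831]
 [   0.       0.       0.       1.   ]]
top 440.16595665998904 258.33662145579285 199.18862883586198
[[   0.005   -0.982    0.187  237.845]
 [  -1.      -0.005   -0.001   37.99 ]
 [   0.002   -0.187   -0.982 1174.463]
 [   0.       0.       0.       1.   ]]
0.1 [ 299.352 -604.551  230.679] [[ 0.896  0.444 -0.001]
 [ 0.444 -0.896  0.001]
 [-0.    -0.001 -1.   ]] 85.50892872969986
```

View pics/scene0.png

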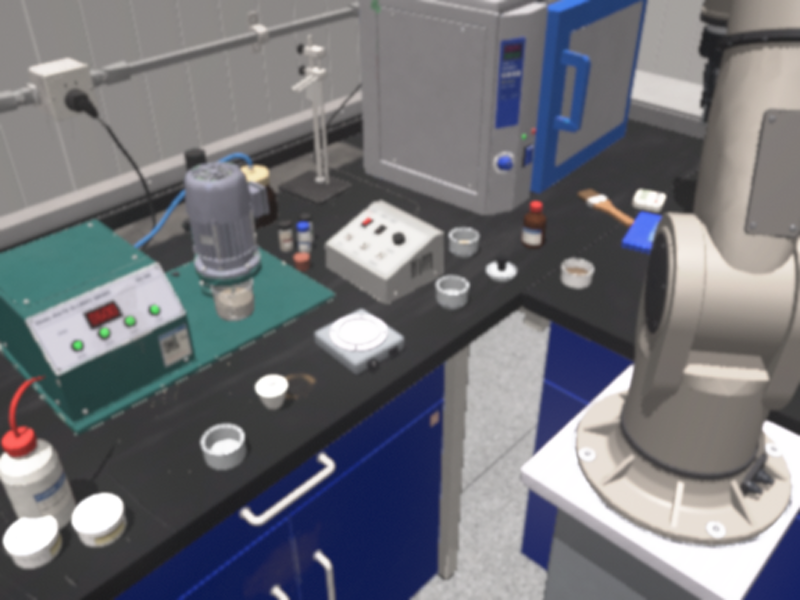

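View pics/top0.png

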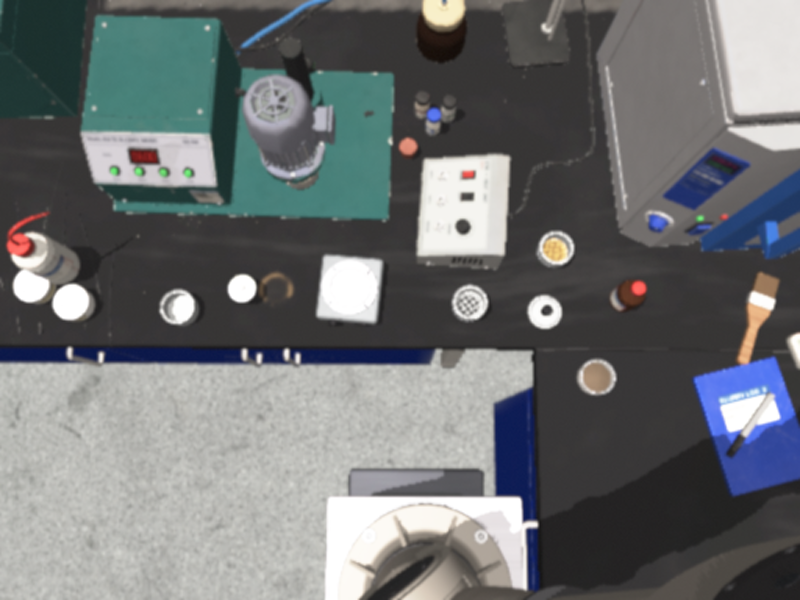

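The scene view shows the pan at (222,447), shaker at (360,335), coarse sieve at (452,290), fine sieve at (463,240) and lid at (501,270). In the top view (800x600 scale) they are: pan (180,307), shaker (350,288), coarse (471,302), fine (556,248), lid (545,311), soil (597,377), bottle (632,293) and crucible (242,289).

```bash
cat > h.py <<'E'
import cv2,numpy as np
from workcell import sensors, snapshot, camera_model
np.set_printoptions(precision=1,suppress=True)
def ray(n,u,v,z):
    m=camera_model(n);T=np.array(m["cam_to_world"])
    d=T[:3,:3]@np.array([(u-m["cx"])/m["fx"],(v-m["cy"])/m["fy"],1]);o=T[:3,3]
    return (o+d*(z-o[2])/d[2])[:2]
def proj(n,p):
    m=camera_model(n);T=np.array(m["cam_to_world"]);c=T[:3,:3].T@(np.array(p)-T[:3,3])
    return np.array([m["fx"]*c[0]/c[2]+m["cx"],m["fy"]*c[1]/c[2]+m["cy"]])
def blob(img,n,u,v,z,r=20,thr=90):
    """centre of the bright piece near (u,v): outline of mask, rays on plane z, min circle"""
    g=cv2.cvtColor(img,cv2.COLOR_BGR2GRAY);u0,v0=int(u)-r,int(v)-r
    k=(g[v0:v0+2*r,u0:u0+2*r]>thr).astype(np.uint8)
    cs,_=cv2.findContours(k,cv2.RETR_EXTERNAL,cv2.CHAIN_APPROX_NONE);c=max(cs,key=cv2.contourArea)[:,0]+[u0,v0]
    p=np.array([ray(n,a,b,z) for a,b in c],np.float32);(x,y),R=cv2.minEnclosingCircle(p);return np.array([x,y,2*R])
E
python3 - <<'E'
from h import *
t,s=snapshot("top"),snapshot("scene")
P=dict(pan=(180,307,30),coarse=(471,302,38),fine=(556,248,38),lid=(545,311,14),shaker=(350,288,35),soil=(597,377,30),bottle=(636,290,88),cruc=(242,289,40))
tiles=[]
for k,(u,v,z) in P.items():
    u*=.64;v*=.64
    xy=ray("top",u,v,z); a,b=proj("scene",[*xy,z])
    print(k,xy,"blob",blob(t,"top",u,v,z,r=30 if k=="shaker" else 17),"scene px",a,b)
    f=lambda i,x,y:cv2.resize(i[int(y)-20:int(y)+20,int(x)-20:int(x)+20],(200,200),interpolation=cv2.INTER_CUBIC)
    tiles.append(np.vstack([f(t,u,v),f(s,a,b)]))
cv2.imwrite("pics/c1.png",np.hstack(tiles[:4]));cv2.imwrite("pics/c2.png",np.hstack(tiles[4:]))
E
```

```text
pan [460.4 416.3] blob [461.1 420.3  66.5] scene px 144.59884227700394 279.9381431992289
coarse [470.1 -76.3] blob [470.5 -71.8  66. ] scene px 289.93385020682445 181.77717536968206
fine [ 565.3 -223.1] blob [ 564.9 -220.8   68.9] scene px 297.150488872012 150.48815449228078
lid [ 460.  -205.7] blob [ 459.7 -203.9   62.7] scene px 320.8297404808733 172.00355416547234
shaker [493.9 128.4] blob [494.6 129.9 147.6] scene px 230.478147748975 212.0220168326016
soil [ 345.5 -285.2] blob [ 346.2 -283.4   67. ] scene px 369.9296917635096 170.98285422882702
bottle [ 481.2 -338.6] blob [ 486.1 -342.1   24.5] scene px 343.51313259265834 131.65017290212364
cruc [490.  310.4] blob [492.7 311.5  52.9] scene px 174.50672748930444 246.10262922117772
```

View pics/c1.png

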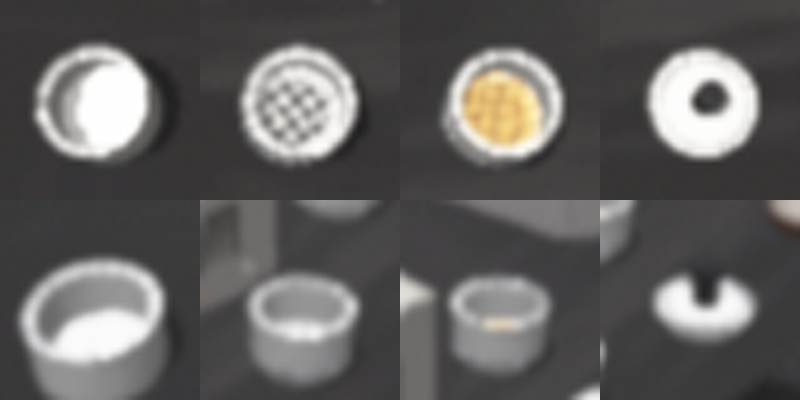

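View pics/c2.png

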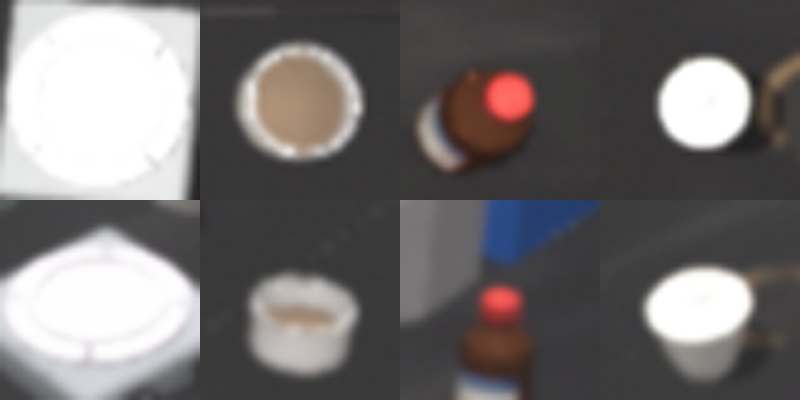

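All pieces are upright: the pan has a bare floor, the coarse sieve a wide mesh, the fine sieve brass cloth, and the lid its knob up. The contours include the walls, so next I'll isolate just the rims and check the clearance to the grey box.

```bash
cat >> h.py <<'E'
def rim(img,n,u,v,z,R=28,r=22,lo=60):
    """edge points by radial scan: fit circle (x,y,R free) to the outer bright->dark edge on plane z, robust"""
    from scipy.optimize import least_squares
    g=cv2.cvtColor(img,cv2.COLOR_BGR2GRAY).astype(np.float32);c=ray(n,u,v,z)
    for _ in range(3):
        P=[]
        for a in np.linspace(0,2*np.pi,72,endpoint=False):
            rr=np.arange(R-8,R+8,.5);q=np.array([proj(n,[c[0]+x*np.cos(a),c[1]+x*np.sin(a),z]) for x in rr],np.float32)
            s=cv2.remap(g,q[None,:,0].copy(),q[None,:,1].copy(),cv2.INTER_LINEAR)[0]
            i=np.argmin(np.gradient(s)); P.append(c+rr[i]*np.array([np.cos(a),np.sin(a)]))
        P=np.array(P);f=least_squares(lambda k:np.hypot(*(P-k[:2]).T)-R,c,loss="soft_l1",f_scale=1);c=f.x
    return c,np.median(np.abs(f.fun if f.fun is not None else 0))
def plan(xyz,yaw):
    """shift/turn shares from here to tool-down pose whose x axis has angle yaw (deg)"""
    from scipy.spatial.transform import Rotation as Ro
    s=sensors.read_state();R=np.array(s["eef_rot"]);y=np.radians(yaw)
    T=np.array([[np.cos(y),np.sin(y),0],[np.sin(y),-np.cos(y),0],[0,0,-1]])
    with np.printoptions(precision=4): print("delta",R.T@(np.array(xyz)-s["position"])/1000,"rot",Ro.from_matrix(R.T@T).as_rotvec()/(np.pi/2))
E
python3 - <<'E'
from h import *
I={n:snapshot(n) for n in("top","scene")}
P=dict(pan=(461,418,30,28),coarse=(470,-75,38,28),fine=(565,-222,38,28),lid=(460,-205,14,28),shaker=(494,128,35,46),soil=(346,-284,30,28))
for k,(x,y,z,R) in P.items():
    for n in I: print(k,n,*rim(I[n],n,*proj(n,[x,y,z]),z,R))
for u,v in((420,270),(500,272)): print("box",ray("top",u*.64,v*.64,0))
s=np.array([387,298])*.64;print(ray("scene",*s,0),ray("scene",390*.64,262*.64,60))
import numpy as np
plan([461,418,150],0);plan([461,418,150],45)
E
```

```text
Traceback (most recent call last):
  File "h.py", line 24, in rim
    rr=np.arange(R-8,R+8,.5);q=np.array([proj(n,[c[0]+x*np.cos(a),c[1]+x*np.sin(a),z]) for x in rr],np.float32)
                                         ~~~~^^^^^^^^^^^^^^^^^^^^^^^^^^^^^^^^^^^^^^^^^
  File "h.py", line 9, in proj
    m=camera_model(n);T=np.array(m["cam_to_world"]);c=T[:3,:3].T@(np.array(p)-T[:3,3])
ValueError: time passes only in moves, steps and waits
```

```bash
sed -i 's/^from workcell import.*/from workcell import sensors, snapshot\nimport workcell, functools\ncamera_model=functools.lru_cache(None)(workcell.camera_model)/' h.py
python3 - <<'E'
from h import *
I={n:snapshot(n) for n in("top","scene")}
P=dict(pan=(461,418,30,28),coarse=(470,-75,38,28),fine=(565,-222,38,28),lid=(460,-205,14,28),shaker=(494,128,35,46),soil=(346,-284,30,28))
for k,(x,y,z,R) in P.items():
    for n in I: print(k,n,*rim(I[n],n,*proj(n,[x,y,z]),z,R))
for u,v in((420,270),(500,272)): print("box",ray("top",u*.64,v*.64,0))
s=np.array([387,298])*.64;print(ray("scene",*s,0),ray("scene",390*.64,262*.64,60))
plan([461,418,150],0);plan([461,418,150],45)
E
```

```text
pan top [462.3 422.8] 1.933036098880585
pan scene [463.2 421. ] 2.188766005427688
coarse top [471.2 -73.7] 1.6315054494022476
coarse scene [471.6 -74.6] 3.142472057591924
fine top [ 567.3 -222.8] 1.8709374119939124
fine scene [ 567.9 -223.5] 4.014725441979035
lid top [ 459.9 -204.2] 1.059557582373344
lid scene [ 459.  -202.3] 1.9082626985567632
shaker top [496.9 131.9] 2.6613889621444144
shaker scene [498.5 129.2] 2.616843758371015
soil top [ 346.6 -284.3] 2.885911585862626
soil scene [ 347.6 -283.8] 4.078848502604849
box [534.8   8.8]
box [ 532.  -131.8]
[563.9  -4.8] [577.9 -28.2]
delta [ 0.5986 -0.845   0.0814] rot [-0.0001  0.      0.2927]
delta [ 0.5986 -0.845   0.0814] rot [-0.0001 -0.     -0.2073]
```

Call:
carry_out(gripper=[1,1,1,1,1,1,1,1], delta_pos=[[0.283,-0.255,0],[0.283,-0.255,0],[0.283,-0.255,0],[0.283,-0.255,0],[0.283,-0.255,0],[0.283,-0.255,0],[0.448,-0.453,0],[0.448,-0.453,0]], rotation=[[0,0,-0.207],[0,0,-0.207],[0,0,-0.207],[0,0,-0.207],[0,0,-0.207],[0,0,-0.207],[0,0,-0.207],[0,0,-0.207]], newtons=20)

```text
time: 1.4
position: [467.6, -132.9, 231.6]
eef_rot: [[0.708, 0.707, 0.001], [0.707, -0.708, -0.0], [0.0, 0.001, -1.0]]
contact_force: [0.7, -0.6, 0.3]
gripper_width: 85.6
grasp_force: 0.0
```

```bash
python3 -c "
from h import *
plan([500,0,225],45);plan([462.5,422,130],45);print(sensors.read_state())"
```

```text
delta [ 0.1168 -0.0711  0.0066] rot [ 0.0005 -0.0002 -0.0004]
delta [ 0.3885 -0.3962  0.1015] rot [ 0.0005 -0.0002 -0.0004]
{'time': 1.4, 'joints': array([ 0.4,  0.1, -0.3,  2. ,  0. ,  1. , -0.7]), 'dq': array([-0.6, -0.1, -0.4,  0.1,  0. , -0. , -1.1]), 'effort': array([  9. , -60.5,   2. , -42.1,  -0.2,   0.4,   3.6]), 'position': array([ 467.6, -132.9,  231.6]), 'eef_rot': array([[ 0.7,  0.7,  0. ],
       [ 0.7, -0.7, -0. ],
       [ 0. ,  0. , -1. ]]), 'contact_force': array([ 0.7, -0.6,  0.3]), 'torque': array([-0., -0.,  0.]), 'grasp_force': 0.0, 'gripper_width': 85.57519024971839}
```

Call:
carry_out(gripper=[1,1,1,1,1,1,1,1], delta_pos=[[0.117,-0.071,0],[0.117,-0.071,0],[0.388,-0.396,0],[0.388,-0.396,0],[0.388,-0.396,0.08],[0.388,-0.396,0.1],[0.388,-0.396,0.1],[0.388,-0.396,0.1]], rotation=[[0,0,0],[0,0,0],[0,0,0],[0,0,0],[0,0,0],[0,0,0],[0,0,0],[0,0,0]])

```text
time: 2.4
position: [467.6, 350.2, 155.0]
eef_rot: [[0.708, 0.706, 0.001], [0.706, -0.708, 0.0], [0.001, 0.0, -1.0]]
contact_force: [0.9, -0.5, 0.4]
gripper_width: 85.2
grasp_force: 0.0
```

Call:
carry_out(gripper=[1,1,1,1], delta_pos=[[0,0,0],[0,0,0],[0,0,0],[0,0,0]], rotation=[[0,0,0],[0,0,0],[0,0,0],[0,0,0]])

```text
time: 2.9
position: [468.3, 347.5, 156.1]
eef_rot: [[0.709, 0.706, 0.001], [0.706, -0.709, 0.0], [0.001, 0.001, -1.0]]
contact_force: [0.8, 0.5, -0.1]
gripper_width: 85.4
grasp_force: 0.0
```

```bash
python3 -c "
from h import *
plan([462.5,422,130],45);plan([462.5,422,10],45);print(sensors.read_state()['joints'],sensors.read_state()['dq'])"
```

```text
delta [ 0.0484 -0.0569  0.0261] rot [ 0.0004 -0.0004 -0.0014]
delta [ 0.0483 -0.057   0.1461] rot [ 0.0004 -0.0004 -0.0014]
[-0.3  0.4 -0.5  1.9  0.3  0.9 -1.8] [-0.  0. -0. -0.  0. -0. -0.]
```

Call:
carry_out(gripper=[1,1,1,1,1,1,1,1], delta_pos=[[0.048,-0.057,0.026],[0.048,-0.057,0.026],[0.048,-0.057,0.076],[0.048,-0.057,0.116],[0.048,-0.057,0.148],[0.048,-0.057,0.148],[0.048,-0.057,0.148],[0.048,-0.057,0.148]], rotation=[[0,0,0],[0,0,0],[0,0,0],[0,0,0],[0,0,0],[0,0,0],[0,0,0],[0,0,0]])

```text
time: 3.9
position: [462.2, 423.2, 9.3]
eef_rot: [[0.708, 0.706, 0.002], [0.706, -0.708, 0.002], [0.002, 0.0, -1.0]]
contact_force: [0.4, 0.0, 0.4]
gripper_width: 85.9
grasp_force: 0.0
```

Call:
carry_out(gripper=[-0.2,-0.3,-0.4,-0.5,-0.5,-0.5,-0.5,-0.5], delta_pos=[[0,0,0],[0,0,0],[0,0,0],[0,0,0],[0,0,0],[0,0,0],[0,0,0],[0,0,0]], rotation=[[0,0,0],[0,0,0],[0,0,0],[0,0,0],[0,0,0],[0,0,0],[0,0,0],[0,0,0]])

```text
time: 4.9
position: [461.8, 422.9, 8.4]
eef_rot: [[0.708, 0.707, 0.001], [0.707, -0.708, 0.0], [0.001, 0.0, -1.0]]
contact_force: [-0.8, -3.1, 10.6]
gripper_width: 56.0
grasp_force: 19.2
```

```bash
python3 - <<'E'
from h import *
T=snapshot("top");S=snapshot("scene")
f=lambda i,p:cv2.resize(i[max(0,int(p[1])-40):int(p[1])+40,int(p[0])-40:int(p[0])+40],(400,400),interpolation=cv2.INTER_CUBIC)
cv2.imwrite("pics/g1.png",np.hstack([f(n,proj(k,[462,422,30])) for n,k in((T,"top"),(S,"scene"))]))
E
```

```text
(no output)
```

View pics/g1.png

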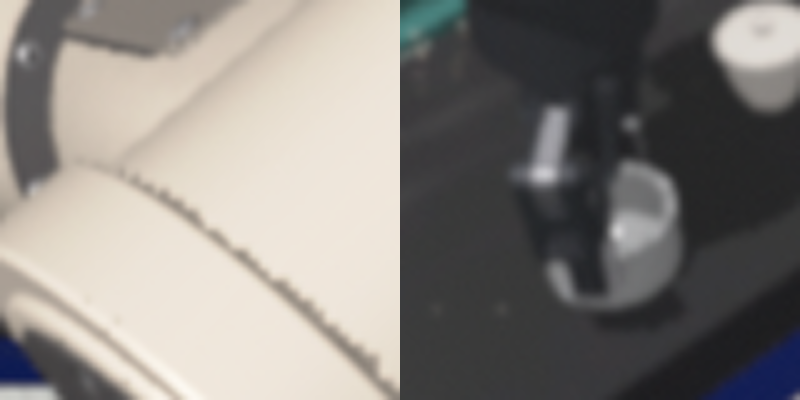

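Pan gripped at 56 mm, with the fingertips just above its base. I'll squeeze again at 90° to centre it in both directions.

Call:
carry_out(gripper=[1,1,1,1,1,1,1,1], delta_pos=[[0,0,0],[0,0,0],[0,0,0],[0,0,0],[0,0,0],[0,0,0],[0,0,0],[0,0,0]], rotation=[[0,0,0],[0,0,0],[0,0,0],[0,0,-1],[0,0,-1],[0,0,-1],[0,0,-1],[0,0,-1]])

```text
time: 6.0
position: [461.3, 422.7, 7.5]
eef_rot: [[-0.157, 0.988, -0.0], [0.988, 0.157, 0.0], [0.0, -0.0, -1.0]]
contact_force: [-0.3, -0.2, 0.6]
gripper_width: 85.3
grasp_force: 0.0
```

```bash
python3 -c "
from h import *
plan([461.8,422.9,9],135)"
```

```text
delta [ 0.0001  0.0005 -0.0015] rot [-0.     -0.     -0.3996]
```

Call:
carry_out(gripper=[1,1,1,1,-0.2,-0.5,-0.5,-0.5], delta_pos=[[0,0,0],[0,0,0],[0,0,0],[0,0,0],[0,0,0],[0,0,0],[0,0,0],[0,0,0]], rotation=[[0,0,-0.4],[0,0,-0.4],[0,0,-0.4],[0,0,-0.4],[0,0,-0.4],[0,0,-0.4],[0,0,-0.4],[0,0,-0.4]])

```text
time: 7.0
position: [461.4, 422.8, 7.7]
eef_rot: [[-0.703, 0.711, 0.0], [0.711, 0.703, -0.0], [-0.0, 0.0, -1.0]]
contact_force: [-0.0, -1.2, 3.0]
gripper_width: 54.6
grasp_force: 21.4
```

Call:
carry_out(gripper=[-0.5,-0.5,-0.5,-0.5,-0.5,-0.5], delta_pos=[[0,0,0],[0,0,0],[0,0,0],[0,0,-0.04],[0,0,-0.1],[0,0,-0.1]], rotation=[[0,0,0],[0,0,0],[0,0,0],[0,0,0],[0,0,0],[0,0,0]], newtons=40)

```text
time: 7.75
position: [462.5, 424.7, 111.8]
eef_rot: [[-0.703, 0.711, 0.005], [0.711, 0.703, 0.004], [-0.0, 0.006, -1.0]]
contact_force: [-0.5, -0.3, -2.3]
gripper_width: 54.4
grasp_force: 43.4
```

```bash
python3 -c "
from h import *
plan([497.5,130.5,108],135)"
```

```text
delta [-0.2338 -0.182   0.0027] rot [ 0.0039  0.0002 -0.0037]
```

Call:
carry_out(gripper=[-0.5,-0.5,-0.5,-0.5,-0.5,-0.5,-0.5,-0.5], delta_pos=[[-0.234,-0.182,0],[-0.234,-0.182,0],[-0.234,-0.182,0],[-0.234,-0.182,0],[-0.234,-0.182,0],[-0.234,-0.182,0],[-0.234,-0.182,0],[-0.234,-0.182,0]], rotation=[[0,0,0],[0,0,0],[0,0,0],[0,0,0],[0,0,0],[0,0,0],[0,0,0],[0,0,0]])

```text
time: 8.75
position: [496.2, 129.7, 107.4]
eef_rot: [[-0.705, 0.71, -0.0], [0.71, 0.705, 0.001], [0.0, 0.0, -1.0]]
contact_force: [-1.0, 0.2, -0.6]
gripper_width: 53.8
grasp_force: 43.3
```

```bash
python3 - <<'E'
from h import *
T=snapshot("top");S=snapshot("scene")
f=lambda i,p:cv2.resize(i[max(0,int(p[1])-40):int(p[1])+40,int(p[0])-40:int(p[0])+40],(400,400),interpolation=cv2.INTER_CUBIC)
cv2.imwrite("pics/g2.png",np.hstack([f(n,proj(k,[497,130,80])) for n,k in((T,"top"),(S,"scene"))]))
plan([497.5,130.5,45],135)
E
```

```text
delta [-0.0003  0.0016  0.0624] rot [ 0.0001 -0.0003 -0.0023]
```

View pics/g2.png

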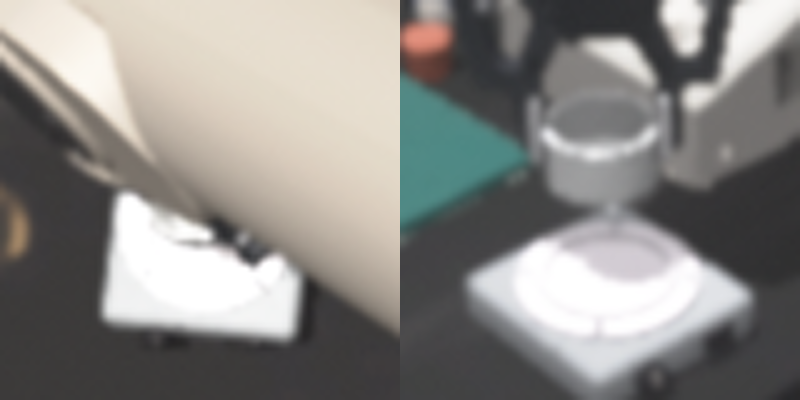

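The pan is level between the pads above the shaker (scene crop: pan at (600,150), ring at (610,255)). Lowering it.

Call:
carry_out(gripper=[-0.5,-0.5,-0.5,-0.5,-0.5,-0.5,-0.5,-0.5], delta_pos=[[0,0.0015,0.02],[0,0.0015,0.04],[0,0.0015,0.05],[0,0.0015,0.054],[0,0.0015,0.057],[0,0.0015,0.06],[0,0.0015,0.063],[0,0.0015,0.063]], rotation=[[0,0,0],[0,0,0],[0,0,0],[0,0,0],[0,0,0],[0,0,0],[0,0,0],[0,0,0]])

```text
time: 9.85
position: [497.6, 129.4, 44.5]
eef_rot: [[-0.703, 0.711, 0.0], [0.711, 0.703, 0.0], [-0.0, 0.0, -1.0]]
contact_force: [1.0, 0.8, -0.7]
gripper_width: 53.8
grasp_force: 43.3
```

```bash
python3 - <<'E'
from h import *
S=snapshot("scene");p=proj("scene",[497,130,45])
cv2.imwrite("pics/g3.png",cv2.resize(S[int(p[1])-30:int(p[1])+30,int(p[0])-30:int(p[0])+30],(500,500),interpolation=cv2.INTER_CUBIC))
E
```

```text
(no output)
```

View pics/g3.png

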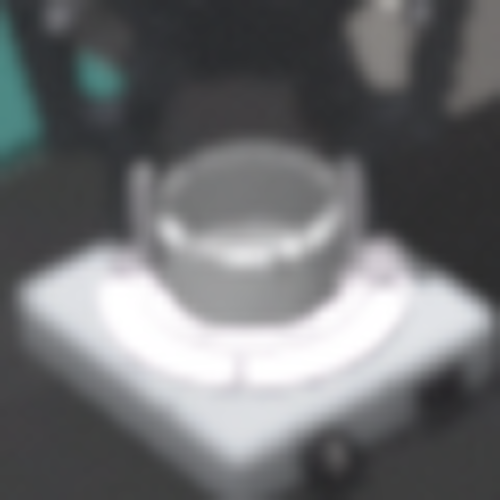

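No contact force, and the bottom is about 37 mm up, which is inside the ring (pan centred in the plate in the crop). Lower the last bit.

Call:
carry_out(gripper=[-0.5,-0.5,-0.5], delta_pos=[[0,0,0.001],[0,0,0.002],[0,0,0.002]], rotation=[[0,0,0],[0,0,0],[0,0,0]])

```text
time: 10.28
position: [497.6, 129.4, 42.8]
eef_rot: [[-0.703, 0.711, 0.0], [0.711, 0.703, -0.0], [-0.0, -0.0, -1.0]]
contact_force: [-2.2, -0.9, 7.2]
gripper_width: 53.9
grasp_force: 44.1
```

Call:
carry_out(gripper=[0.2,0.6,1,1,1,1,1,1], delta_pos=[[0,0,0],[0,0,0],[0,0,0],[0,0,0],[0,0,-0.05],[0,0,-0.11],[0,0,-0.16],[0,0,-0.16]], rotation=[[0,0,0],[0,0,0],[0,0,0],[0,0,0],[0,0,0],[0,0,0],[0,0,0],[0,0,0]], newtons=20)

```text
time: 11.28
position: [499.2, 130.0, 205.8]
eef_rot: [[-0.703, 0.711, 0.005], [0.711, 0.703, 0.0], [-0.004, 0.004, -1.0]]
contact_force: [0.2, -0.5, -1.1]
gripper_width: 85.1
grasp_force: 0.0
```

```bash
python3 -c "
from h import *
plan([567.5,-223,150],135);plan([567.5,-223,14],135);plan([500,0,200],135)"
```

```text
delta [-0.2989 -0.1997  0.0561] rot [ 0.0026  0.0023 -0.0038]
delta [-0.2984 -0.2003  0.1921] rot [ 0.0026  0.0023 -0.0038]
delta [-0.093  -0.0908  0.0058] rot [ 0.0026  0.0023 -0.0038]
```

Call:
carry_out(gripper=[1,1,1,1,1,1,1,1], delta_pos=[[-0.298,-0.2,0],[-0.298,-0.2,0],[-0.298,-0.2,0],[-0.298,-0.2,0],[-0.298,-0.2,0],[-0.298,-0.2,0],[-0.298,-0.2,0.02],[-0.298,-0.2,0.05]], rotation=[[0,0,0],[0,0,0],[0,0,0],[0,0,0],[0,0,0],[0,0,0],[0,0,0],[0,0,0]])

```text
time: 12.28
position: [564.8, -222.9, 151.1]
eef_rot: [[-0.703, 0.711, 0.0], [0.711, 0.703, 0.0], [0.0, 0.0, -1.0]]
contact_force: [0.5, -0.0, -0.5]
gripper_width: 85.3
grasp_force: 0.0
```

```bash
python3 - <<'E'
from h import *
plan([567.5,-223,12],135)
S=snapshot("scene");T=snapshot("top")
print("pan on shaker (scene)",*rim(S,"scene",*proj("scene",[497.6,129.4,65]),65),"top",*rim(T,"top",*proj("top",[497.6,129.4,65]),65))
E
```

```text
delta [-0.0021  0.0018  0.1391] rot [ 0.0002 -0.0002 -0.0038]
pan on shaker (scene) [497.5 130.7] 2.6851606079781227 top [501.9 123.4] 5.076445198255509
```

Call:
carry_out(gripper=[1,1,1,1,-0.2,-0.5,-0.5,-0.5], delta_pos=[[-0.002,0.002,0.06],[-0.002,0.002,0.11],[-0.002,0.002,0.138],[-0.002,0.002,0.138],[-0.002,0.002,0.138],[-0.002,0.002,0.138],[-0.002,0.002,0.138],[-0.002,0.002,0.138]], rotation=[[0,0,0],[0,0,0],[0,0,0],[0,0,0],[0,0,0],[0,0,0],[0,0,0],[0,0,0]])

```text
time: 13.38
position: [568.8, -223.3, 16.5]
eef_rot: [[-0.703, 0.711, 0.002], [0.711, 0.703, -0.001], [-0.002, 0.001, -1.0]]
contact_force: [-1.3, 1.2, 9.3]
gripper_width: 55.6
grasp_force: 19.4
```

Call:
carry_out(gripper=[1,1,1,1,1,1,1,1], delta_pos=[[0,0,0],[0,0,0],[0,0,0],[0,0,0],[0,0,0],[0,0,0],[0,0,0],[0,0,0]], rotation=[[0,0,0],[0,0,0],[0,0,0],[0,0,1],[0,0,1],[0,0,1],[0,0,1],[0,0,1]])

```text
time: 14.38
position: [567.7, -223.0, 14.5]
eef_rot: [[0.163, 0.987, -0.0], [0.987, -0.163, 0.0], [0.0, -0.0, -1.0]]
contact_force: [0.4, 1.2, -0.4]
gripper_width: 85.3
grasp_force: 0.0
```

```bash
python3 -c "
from h import *
plan([567.5,-223,12],45)"
```

```text
delta [-0.     -0.0002  0.0025] rot [-0.0001 -0.0001  0.3958]
```

Call:
carry_out(gripper=[1,1,1,1,-0.2,-0.5,-0.5,-0.5], delta_pos=[[0,0,0.001],[0,0,0.001],[0,0,0.001],[0,0,0.001],[0,0,0.001],[0,0,0.001],[0,0,0.001],[0,0,0.001]], rotation=[[0,0,0.396],[0,0,0.396],[0,0,0.396],[0,0,0.396],[0,0,0.396],[0,0,0.396],[0,0,0.396],[0,0,0.396]])

```text
time: 15.38
position: [567.8, -223.0, 13.7]
eef_rot: [[0.702, 0.712, 0.0], [0.712, -0.702, 0.0], [0.0, -0.0, -1.0]]
contact_force: [-1.7, 0.7, 5.2]
gripper_width: 55.1
grasp_force: 20.5
```

Call:
carry_out(gripper=[-0.5,-0.5,-0.5], delta_pos=[[0,0,0],[0,0,0],[0,0,0]], rotation=[[0,0,0],[0,0,0],[0,0,0]], newtons=40)

```text
time: 15.75
position: [567.8, -223.0, 13.9]
eef_rot: [[0.702, 0.712, 0.0], [0.712, -0.702, 0.0], [0.0, 0.0, -1.0]]
contact_force: [-2.3, 1.5, 8.3]
gripper_width: 54.6
grasp_force: 40.6
```

```bash
python3 -c "
from h import *
plan([567.5,-223,200],45);plan([497.6,129.4,200],45);plan([497.6,129.4,110],45)"
```

```text
delta [-0.0002 -0.0002 -0.1861] rot [ 0.     -0.0001  0.0045]
delta [ 0.2017 -0.2974 -0.1861] rot [ 0.     -0.0001  0.0045]
delta [ 0.2016 -0.2974 -0.0961] rot [ 0.     -0.0001  0.0045]
```

Call:
carry_out(gripper=[-0.5,-0.5,-0.5,-0.5,-0.5,-0.5,-0.5,-0.5], delta_pos=[[0,0,-0.06],[0,0,-0.12],[0,0,-0.186],[0.2,-0.297,-0.186],[0.2,-0.297,-0.186],[0.2,-0.297,-0.186],[0.2,-0.297,-0.186],[0.2,-0.297,-0.186]], rotation=[[0,0,0],[0,0,0],[0,0,0],[0,0,0],[0,0,0],[0,0,0],[0,0,0],[0,0,0]])

```text
time: 16.75
position: [505.4, 84.8, 199.2]
eef_rot: [[0.702, 0.712, 0.0], [0.712, -0.702, -0.0], [0.0, 0.001, -1.0]]
contact_force: [1.9, -0.3, -0.0]
gripper_width: 54.3
grasp_force: 43.2
```

Call:
carry_out(gripper=[-0.5,-0.5], delta_pos=[[0,0,0],[0,0,0]], rotation=[[0,0,0],[0,0,0]])

```text
time: 17.0
position: [506.1, 83.0, 199.0]
eef_rot: [[0.702, 0.712, -0.0], [0.712, -0.702, -0.0], [-0.0, 0.0, -1.0]]
contact_force: [0.8, 0.4, -1.0]
gripper_width: 54.2
grasp_force: 43.2
```

```bash
python3 -c "
from h import *
plan([497.6,129.4,85],45)"
```

```text
delta [ 0.0272 -0.0387  0.114 ] rot [0.0001 0.0002 0.0044]
```

Call:
carry_out(gripper=[-0.5,-0.5,-0.5,-0.5,-0.5,-0.5], delta_pos=[[0.027,-0.039,0],[0.027,-0.039,0.05],[0.027,-0.039,0.09],[0.027,-0.039,0.114],[0.027,-0.039,0.114],[0.027,-0.039,0.114]], rotation=[[0,0,0],[0,0,0],[0,0,0],[0,0,0],[0,0,0],[0,0,0]])

```text
time: 17.75
position: [498.1, 129.3, 85.9]
eef_rot: [[0.704, 0.71, 0.001], [0.71, -0.704, 0.0], [0.001, 0.0, -1.0]]
contact_force: [0.8, 0.1, -0.5]
gripper_width: 54.4
grasp_force: 43.2
```

```bash
python3 - <<'E'
from h import *
plan([497.6,129.4,71],45)
S=snapshot("scene");p=proj("scene",[497,130,65])
cv2.imwrite("pics/g4.png",cv2.resize(S[int(p[1])-35:int(p[1])+35,int(p[0])-35:int(p[0])+35],(560,560),interpolation=cv2.INTER_CUBIC))
E
```

```text
delta [-0.0003 -0.0004  0.0149] rot [ 0.0003 -0.0004  0.003 ]
```

View pics/g4.png

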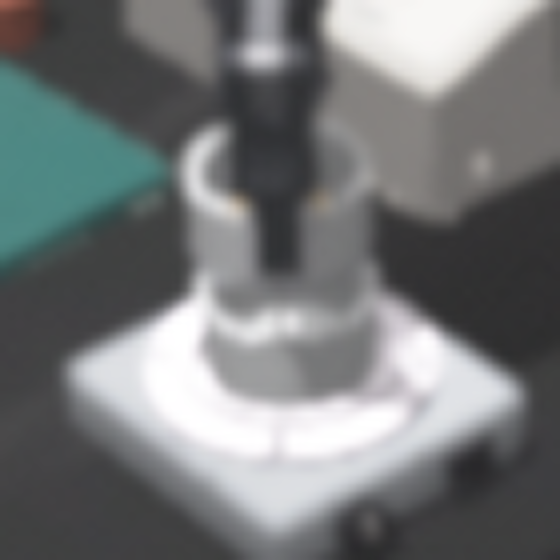

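The fine sieve hangs directly over the pan (sieve centre x≈280, pan centre x≈290 in the crop). Lowering it slowly.

Call:
carry_out(gripper=[-0.5,-0.5,-0.5,-0.5,-0.5,-0.5,-0.5], delta_pos=[[0,0,0.004],[0,0,0.006],[0,0,0.008],[0,0,0.01],[0,0,0.012],[0,0,0.0135],[0,0,0.0135]], rotation=[[0,0,0],[0,0,0],[0,0,0],[0,0,0],[0,0,0],[0,0,0],[0,0,0]])

```text
time: 18.68
position: [497.3, 129.9, 71.4]
eef_rot: [[0.703, 0.711, -0.0], [0.711, -0.703, 0.0], [-0.0, -0.0, -1.0]]
contact_force: [0.1, -1.1, 0.1]
gripper_width: 54.3
grasp_force: 43.2
```

Call:
carry_out(gripper=[-0.5,-0.5,-0.5], delta_pos=[[0,0,0.001],[0,0,0.0015],[0,0,0.0015]], rotation=[[0,0,0],[0,0,0],[0,0,0]])

```text
time: 19.05
position: [497.5, 130.0, 70.8]
eef_rot: [[0.703, 0.711, 0.001], [0.711, -0.703, -0.0], [0.0, 0.001, -1.0]]
contact_force: [-5.5, -3.0, 17.1]
gripper_width: 54.4
grasp_force: 44.9
```

Home: 17 N of contact at the expected height. Release and go to the coarse sieve.

Call:
carry_out(gripper=[0.2,0.6,1,1,1,1,1,1], delta_pos=[[0,0,0],[0,0,0],[0,0,0],[0,0,0],[0,0,-0.05],[0,0,-0.11],[0,0,-0.13],[0,0,-0.13]], rotation=[[0,0,0],[0,0,0],[0,0,0],[0,0,0],[0,0,0],[0,0,0],[0,0,0],[0,0,0]], newtons=20)

```text
time: 20.05
position: [498.2, 129.9, 201.5]
eef_rot: [[0.703, 0.711, 0.003], [0.711, -0.703, 0.0], [0.002, 0.002, -1.0]]
contact_force: [-0.0, -0.4, -0.6]
gripper_width: 85.3
grasp_force: 0.0
```

```bash
python3 -c "
from h import *
plan([471.4,-74,150],45)"
```

```text
delta [-0.1639  0.1243  0.0514] rot [ 0.0013 -0.0014  0.0034]
```

Call:
carry_out(gripper=[1,1,1,1,1,1,1,1], delta_pos=[[-0.164,0.124,0],[-0.164,0.124,0],[-0.164,0.124,0],[-0.164,0.124,0.02],[-0.164,0.124,0.05],[-0.164,0.124,0.05],[-0.164,0.124,0.05],[-0.164,0.124,0.05]], rotation=[[0,0,0],[0,0,0],[0,0,0],[0,0,0],[0,0,0],[0,0,0],[0,0,0],[0,0,0]])

```text
time: 21.05
position: [470.8, -73.6, 150.9]
eef_rot: [[0.703, 0.712, 0.001], [0.712, -0.703, -0.0], [0.001, 0.001, -1.0]]
contact_force: [0.1, -0.2, -0.7]
gripper_width: 85.4
grasp_force: 0.0
```

```bash
python3 - <<'E'
from h import *
plan([471.4,-74,13],45)
S=snapshot("scene");p=proj("scene",[490,40,70])
cv2.imwrite("pics/g5.png",cv2.resize(S[int(p[1])-60:int(p[1])+60,int(p[0])-60:int(p[0])+60],(600,600),interpolation=cv2.INTER_CUBIC))
E
```

```text
delta [0.     0.0005 0.1379] rot [ 0.0006 -0.0004  0.0041]
```

View pics/g5.png

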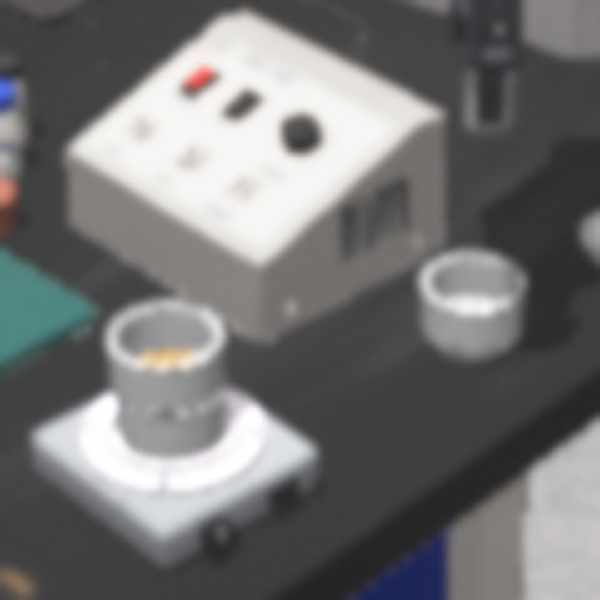

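The fine sieve sits level and flush in the pan (seam at (170,410), cloth visible). The coarse sieve is at (472,300), close to the grey box.

Call:
carry_out(gripper=[1,1,1,1,-0.2,-0.5,-0.5,-0.5], delta_pos=[[0,0,0.06],[0,0,0.11],[0,0,0.138],[0,0,0.138],[0,0,0.138],[0,0,0.138],[0,0,0.138],[0,0,0.138]], rotation=[[0,0,0],[0,0,0],[0,0,0],[0,0,0],[0,0,0],[0,0,0],[0,0,0],[0,0,0]])

```text
time: 22.1
position: [471.4, -74.1, 13.7]
eef_rot: [[0.703, 0.711, 0.003], [0.711, -0.703, -0.001], [0.001, 0.002, -1.0]]
contact_force: [-1.9, 1.3, 10.4]
gripper_width: 55.5
grasp_force: 19.1
```

Call:
carry_out(gripper=[0.55,0.55,0.55,0.55,0.55,0.55,0.55,0.55], delta_pos=[[0,0,0],[0,0,0],[0,0,0],[0,0,0],[0,0,0],[0,0,0],[0,0,0],[0,0,0]], rotation=[[0,0,0],[0,0,0],[0,0,0],[0,0,-1],[0,0,-1],[0,0,-1],[0,0,-1],[0,0,-1]])

```text
time: 23.1
position: [470.3, -74.0, 12.1]
eef_rot: [[-0.163, 0.987, -0.0], [0.987, 0.163, 0.0], [0.0, -0.0, -1.0]]
contact_force: [0.1, -0.1, 0.7]
gripper_width: 66.1
grasp_force: 0.0
```

```bash
python3 -c "
from h import *
plan([471.4,-74,13],135)"
```

```text
delta [-0.0002  0.0011 -0.0009] rot [ 0.     -0.     -0.3956]
```

Call:
carry_out(gripper=[0.55,0.55,0.55,0.55,-0.2,-0.5,-0.5,-0.5], delta_pos=[[0,0.001,-0.001],[0,0.001,-0.001],[0,0.001,-0.001],[0,0.001,-0.001],[0,0.001,-0.001],[0,0.001,-0.001],[0,0.001,-0.001],[0,0.001,-0.001]], rotation=[[0,0,-0.396],[0,0,-0.396],[0,0,-0.396],[0,0,-0.396],[0,0,-0.396],[0,0,-0.396],[0,0,-0.396],[0,0,-0.396]])

```text
time: 24.1
position: [471.2, -73.8, 13.2]
eef_rot: [[-0.702, 0.712, -0.0], [0.712, 0.702, -0.0], [-0.0, -0.0, -1.0]]
contact_force: [-2.3, -1.1, 5.4]
gripper_width: 55.3
grasp_force: 20.6
```

Call:
carry_out(gripper=[-0.5,-0.5,-0.5], delta_pos=[[0,0,0],[0,0,0],[0,0,0]], rotation=[[0,0,0],[0,0,0],[0,0,0]], newtons=40)

```text
time: 24.48
position: [471.3, -73.9, 13.3]
eef_rot: [[-0.702, 0.712, 0.0], [0.712, 0.702, -0.001], [-0.0, -0.0, -1.0]]
contact_force: [-3.7, -1.1, 11.2]
gripper_width: 55.0
grasp_force: 40.0
```

```bash
python3 -c "
from h import *
plan([497.5,129.7,200],135)"
```

```text
delta [ 0.1264  0.1616 -0.1868] rot [-0.0002  0.0003 -0.0041]
```

Call:
carry_out(gripper=[-0.5,-0.5,-0.5,-0.5,-0.5,-0.5,-0.5,-0.5], delta_pos=[[0,0,-0.06],[0,0,-0.12],[0,0,-0.187],[0.126,0.162,-0.187],[0.126,0.162,-0.187],[0.126,0.162,-0.187],[0.126,0.162,-0.187],[0.126,0.162,-0.187]], rotation=[[0,0,0],[0,0,0],[0,0,0],[0,0,0],[0,0,0],[0,0,0],[0,0,0],[0,0,0]])

```text
time: 25.48
position: [497.5, 131.4, 200.0]
eef_rot: [[-0.705, 0.709, -0.0], [0.709, 0.705, 0.001], [0.001, 0.0, -1.0]]
contact_force: [-0.1, -0.3, -1.5]
gripper_width: 55.0
grasp_force: 43.5
```

```bash
python3 -c "
from h import *
plan([497.5,129.7,115],135)"
```

```text
delta [-0.0013 -0.0013  0.085 ] rot [ 0.0002 -0.0004 -0.0019]
```

Call:
carry_out(gripper=[-0.5,-0.5,-0.5,-0.5,-0.5], delta_pos=[[0,0,0.04],[0,0,0.07],[0,0,0.085],[0,0,0.085],[0,0,0.085]], rotation=[[0,0,0],[0,0,0],[0,0,0],[0,0,0],[0,0,0]])

```text
time: 26.1
position: [498.4, 129.7, 116.0]
eef_rot: [[-0.703, 0.711, 0.001], [0.711, 0.703, 0.0], [-0.001, 0.001, -1.0]]
contact_force: [-0.2, 0.1, -0.9]
gripper_width: 55.2
grasp_force: 43.5
```

```bash
python3 -c "
from h import *
plan([497.5,129.7,101],135);print(sensors.read_state()['position'])"
```

```text
delta [ 0.0006 -0.0007  0.015 ] rot [ 0.0007  0.0004 -0.0038]
[498.4 129.7 116. ]
```

Call:
carry_out(gripper=[-0.5,-0.5,-0.5,-0.5,-0.5,-0.5,-0.5], delta_pos=[[0,0,0.004],[0,0,0.006],[0,0,0.008],[0,0,0.01],[0,0,0.012],[0,0,0.0145],[0,0,0.0145]], rotation=[[0,0,0],[0,0,0],[0,0,0],[0,0,0],[0,0,0],[0,0,0],[0,0,0]])

```text
time: 26.98
position: [497.9, 129.8, 100.5]
eef_rot: [[-0.703, 0.711, 0.0], [0.711, 0.703, 0.0], [0.0, 0.0, -1.0]]
contact_force: [-0.6, -0.0, -1.4]
gripper_width: 54.9
grasp_force: 43.5
```

Call:
carry_out(gripper=[-0.5,-0.5,-0.5], delta_pos=[[0,0,0.0005],[0,0,0.001],[0,0,0.001]], rotation=[[0,0,0],[0,0,0],[0,0,0]])

```text
time: 27.35
position: [498.0, 129.8, 100.3]
eef_rot: [[-0.703, 0.711, 0.001], [0.711, 0.703, -0.001], [-0.001, 0.0, -1.0]]
contact_force: [-5.1, -2.5, 18.8]
gripper_width: 54.9
grasp_force: 45.2
```

Seated (19 N at the expected 100.3 mm). Release and go to the lid.

Call:
carry_out(gripper=[0.2,0.6,1,1,1,1,1,1], delta_pos=[[0,0,0],[0,0,0],[0,0,0],[0,0,0],[0,0,-0.05],[0,0,-0.1],[0,0,-0.12],[0,0,-0.12]], rotation=[[0,0,0],[0,0,0],[0,0,0],[0,0,0],[0,0,0],[0,0,0],[0,0,0],[0,0,0]], newtons=20)

```text
time: 28.35
position: [498.4, 129.6, 220.4]
eef_rot: [[-0.703, 0.711, 0.002], [0.711, 0.703, -0.0], [-0.002, 0.001, -1.0]]
contact_force: [-0.3, 0.1, -0.7]
gripper_width: 85.9
grasp_force: 0.0
```

```bash
python3 -c "
from h import *
plan([459.7,-203.5,120],135);plan([459.7,-203.5,21],135)"
```

```text
delta [-0.2096 -0.2617  0.1004] rot [ 0.0008  0.001  -0.0039]
delta [-0.2095 -0.2618  0.1994] rot [ 0.0008  0.001  -0.0039]
```

Call:
carry_out(gripper=[1,1,1,1,1,1,1,1], delta_pos=[[-0.21,-0.262,0],[-0.21,-0.262,0],[-0.21,-0.262,0],[-0.21,-0.262,0],[-0.21,-0.262,0],[-0.21,-0.262,0.05],[-0.21,-0.262,0.1],[-0.21,-0.262,0.1]], rotation=[[0,0,0],[0,0,0],[0,0,0],[0,0,0],[0,0,0],[0,0,0],[0,0,0],[0,0,0]])

```text
time: 29.35
position: [456.6, -202.7, 116.1]
eef_rot: [[-0.704, 0.71, -0.006], [0.71, 0.704, 0.004], [0.007, -0.001, -1.0]]
contact_force: [-0.2, 0.3, 1.3]
gripper_width: 85.3
grasp_force: 0.0
```

Call:
carry_out(gripper=[1,1,1], delta_pos=[[0,0,0.06],[0,0,0.09],[0,0,0.09]], rotation=[[0,0,0],[0,0,0],[0,0,0]])

```text
time: 29.72
position: [459.0, -202.9, 29.4]
eef_rot: [[-0.704, 0.71, -0.002], [0.71, 0.704, 0.001], [0.002, -0.0, -1.0]]
contact_force: [0.3, -0.3, 0.6]
gripper_width: 85.7
grasp_force: 0.0
```

```bash
python3 -c "
from h import *
plan([459.7,-203.5,18],135)"
```

```text
delta [-0.0009  0.0001  0.0114] rot [-0.0002 -0.0014 -0.0026]
```

Call:
carry_out(gripper=[1,1,0,-0.4,-0.8,-0.8,-0.8,-0.8], delta_pos=[[-0.001,0,0.008],[-0.001,0,0.0115],[-0.001,0,0.0115],[-0.001,0,0.0115],[-0.001,0,0.0115],[-0.001,0,0.0115],[-0.001,0,0.0115],[-0.001,0,0.0115]], rotation=[[0,0,0],[0,0,0],[0,0,0],[0,0,0],[0,0,0],[0,0,0],[0,0,0],[0,0,0]])

```text
time: 30.72
position: [460.0, -204.6, 18.2]
eef_rot: [[-0.703, 0.711, 0.0], [0.711, 0.703, -0.0], [-0.0, -0.0, -1.0]]
contact_force: [-1.8, -0.8, 5.5]
gripper_width: 16.9
grasp_force: 20.8
```

Call:
carry_out(gripper=[-0.8,-0.8], delta_pos=[[0,0,0],[0,0,0]], rotation=[[0,0,0],[0,0,0]])

```text
time: 30.98
position: [460.0, -204.6, 18.2]
eef_rot: [[-0.703, 0.711, 0.0], [0.711, 0.703, -0.0], [-0.0, -0.0, -1.0]]
contact_force: [-1.4, 0.1, 6.3]
gripper_width: 17.3
grasp_force: 20.9
```

Call:
carry_out(gripper=[0.1,0.1,0.1,0.1,0.1,0.1,0.1,0.1], delta_pos=[[0,0,0],[0,0,0],[0,0,0],[0,0,0],[0,0,0],[0,0,0],[0,0,0],[0,0,0]], rotation=[[0,0,0],[0,0,0],[0,0,0],[0,0,1],[0,0,1],[0,0,1],[0,0,1],[0,0,1]])

```text
time: 31.98
position: [459.9, -204.5, 18.0]
eef_rot: [[0.163, 0.987, 0.0], [0.987, -0.163, 0.0], [0.0, -0.0, -1.0]]
contact_force: [-0.5, 0.2, 0.7]
gripper_width: 46.7
grasp_force: 0.0
```

```bash
python3 -c "
from h import *
plan([459.5,-203,18],45)"
```

```text
delta [ 0.0014 -0.0007  0.    ] rot [-0.     -0.0001  0.3958]
```

Call:
carry_out(gripper=[0.1,0.1,0.1,0.1,-0.3,-0.8,-0.8,-0.8], delta_pos=[[0,0,0],[0,0,0],[0,0,0],[0,0,0],[0,0,0],[0,0,0],[0,0,0],[0,0,0]], rotation=[[0,0,0.396],[0,0,0.396],[0,0,0.396],[0,0,0.396],[0,0,0.396],[0,0,0.396],[0,0,0.396],[0,0,0.396]])

```text
time: 32.98
position: [460.0, -204.5, 18.1]
eef_rot: [[0.703, 0.711, 0.0], [0.711, -0.703, 0.0], [0.0, -0.0, -1.0]]
contact_force: [-1.8, 1.0, 4.4]
gripper_width: 17.3
grasp_force: 20.3
```

Call:
carry_out(gripper=[-0.8,-0.8,-0.8,-0.8], delta_pos=[[0,0,0],[0,0,0],[0,0,0],[0,0,0]], rotation=[[0,0,0],[0,0,0],[0,0,0],[0,0,0]], newtons=40)

```text
time: 33.48
position: [460.0, -204.5, 18.2]
eef_rot: [[0.703, 0.711, 0.0], [0.711, -0.703, 0.0], [0.0, 0.0, -1.0]]
contact_force: [-1.6, 2.1, 6.5]
gripper_width: 16.5
grasp_force: 38.9
```

```bash
python3 -c "
from h import *
plan([497.8,129.8,220],45)"
```

```text
delta [ 0.2644 -0.208  -0.2018] rot [ 0.     -0.0001  0.0039]
```

Call:
carry_out(gripper=[-0.8,-0.8,-0.8,-0.8,-0.8,-0.8,-0.8,-0.8], delta_pos=[[0,0,-0.06],[0,0,-0.12],[0,0,-0.18],[0.264,-0.208,-0.202],[0.264,-0.208,-0.202],[0.264,-0.208,-0.202],[0.264,-0.208,-0.202],[0.264,-0.208,-0.202]], rotation=[[0,0,0],[0,0,0],[0,0,0],[0,0,0],[0,0,0],[0,0,0],[0,0,0],[0,0,0]])

```text
time: 34.48
position: [494.8, 106.9, 218.7]
eef_rot: [[0.703, 0.711, 0.0], [0.711, -0.703, -0.0], [0.0, 0.001, -1.0]]
contact_force: [1.7, -0.7, -0.7]
gripper_width: 16.8
grasp_force: 39.2
```

Call:
carry_out(gripper=[-0.8,-0.8], delta_pos=[[0,0,0],[0,0,0]], rotation=[[0,0,0],[0,0,0]])

```text
time: 34.72
position: [494.7, 105.1, 218.2]
eef_rot: [[0.703, 0.712, -0.001], [0.712, -0.703, -0.0], [-0.001, -0.0, -1.0]]
contact_force: [-0.2, -1.5, -0.2]
gripper_width: 16.4
grasp_force: 39.2
```

```bash
python3 -c "
from h import *
plan([497.8,129.8,150],45)"
```

```text
delta [ 0.0198 -0.0152  0.0682] rot [-0.0001  0.0004  0.0041]
```

Call:
carry_out(gripper=[-0.8,-0.8,-0.8,-0.8,-0.8,-0.8], delta_pos=[[0.02,-0.015,0],[0.02,-0.015,0.03],[0.02,-0.015,0.06],[0.02,-0.015,0.068],[0.02,-0.015,0.068],[0.02,-0.015,0.068]], rotation=[[0,0,0],[0,0,0],[0,0,0],[0,0,0],[0,0,0],[0,0,0]])

```text
time: 35.48
position: [498.9, 129.9, 151.5]
eef_rot: [[0.704, 0.711, 0.001], [0.711, -0.704, 0.0], [0.001, 0.001, -1.0]]
contact_force: [-0.2, -0.8, 0.5]
gripper_width: 16.4
grasp_force: 39.2
```

```bash
python3 - <<'E'
from h import *
plan([497.8,129.8,135.2],45)
S=snapshot("scene");p=proj("scene",[497,130,90])
cv2.imwrite("pics/g6.png",cv2.resize(S[int(p[1])-45:int(p[1])+45,int(p[0])-45:int(p[0])+45],(600,600),interpolation=cv2.INTER_CUBIC))
E
```

```text
delta [-0.0008 -0.0007  0.0163] rot [ 0.0005 -0.0007  0.0032]
```

View pics/g6.png

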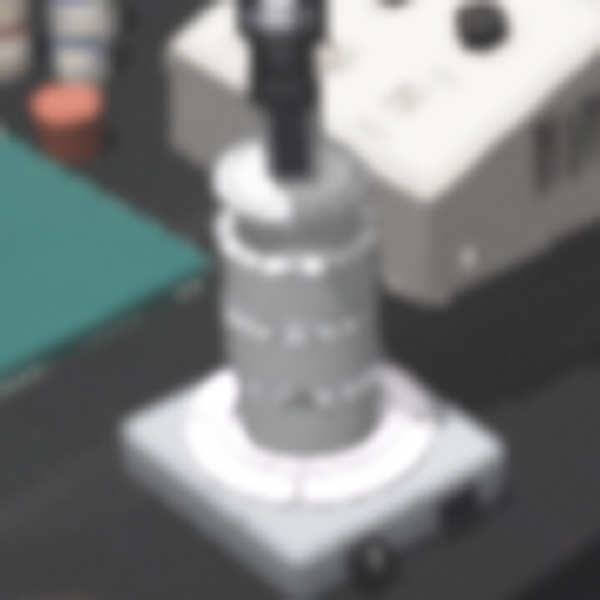

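The lid hangs level over the coarse sieve (lid (290,180), rim (298,240)) and the stack below is straight. Lowering it.

Call:
carry_out(gripper=[-0.8,-0.8,-0.8,-0.8,-0.8,-0.8,-0.8], delta_pos=[[0,0,0.005],[0,0,0.007],[0,0,0.009],[0,0,0.011],[0,0,0.013],[0,0,0.0155],[0,0,0.0155]], rotation=[[0,0,0],[0,0,0],[0,0,0],[0,0,0],[0,0,0],[0,0,0],[0,0,0]])

```text
time: 36.4
position: [498.5, 130.2, 135.2]
eef_rot: [[0.703, 0.711, 0.0], [0.711, -0.703, 0.0], [0.0, 0.0, -1.0]]
contact_force: [-0.9, -1.4, 4.9]
gripper_width: 16.7
grasp_force: 39.8
```

Call:
carry_out(gripper=[-0.8,-0.8,-0.8], delta_pos=[[0,0,0.0005],[0,0,0.001],[0,0,0.001]], rotation=[[0,0,0],[0,0,0],[0,0,0]])

```text
time: 36.78
position: [498.9, 130.5, 135.0]
eef_rot: [[0.703, 0.711, 0.002], [0.711, -0.703, 0.0], [0.001, 0.001, -1.0]]
contact_force: [-4.5, -1.8, 19.7]
gripper_width: 16.6
grasp_force: 41.2
```

Seated. Release, rise clear, and check.

Call:
carry_out(gripper=[-0.3,0.2,0.2,0.2,0.2,0.2,0.2,0.2], delta_pos=[[0,0,0],[0,0,0],[0,0,0],[0,0,-0.03],[0,0,-0.08],[0,0,-0.12],[0,0,-0.12],[0,0,-0.12]], rotation=[[0,0,0],[0,0,0],[0,0,0],[0,0,0],[0,0,0],[0,0,0],[0,0,0],[0,0,0]])

```text
time: 37.78
position: [498.0, 129.8, 253.4]
eef_rot: [[0.703, 0.711, -0.0], [0.711, -0.703, -0.0], [-0.001, -0.0, -1.0]]
contact_force: [0.2, -0.1, -1.0]
gripper_width: 51.2
grasp_force: 0.0
```

```bash
python3 - <<'E'
from h import *
S=snapshot("scene");p=proj("scene",[497,130,90])
cv2.imwrite("pics/g7.png",cv2.resize(S[100:325,130:430],(800,600),interpolation=cv2.INTER_CUBIC))
E
```

```text
(no output)
```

View pics/g7.png

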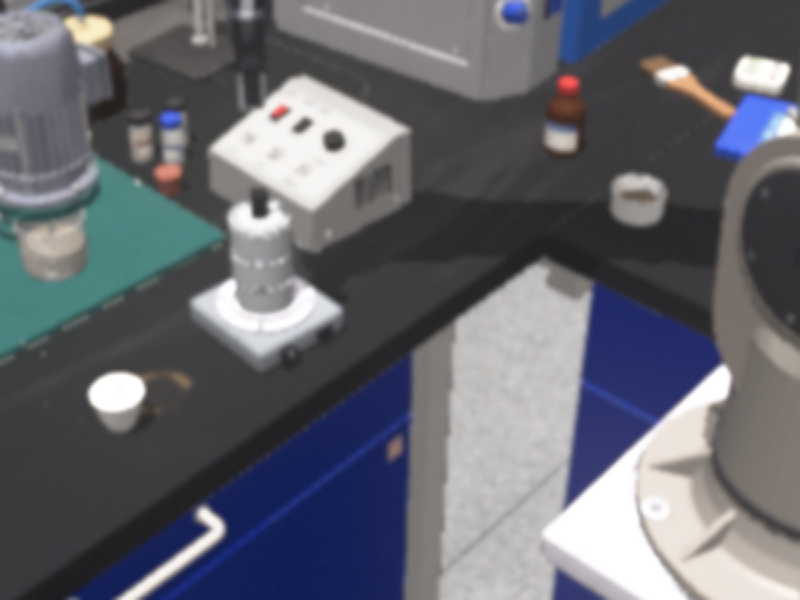

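The full stack with its lid stands straight on the shaker (262,255). The crucible (118,400), bottle (567,125) and soil tin (638,198) are undisturbed, and the gripper is clear.

```bash
python3 -c "
from workcell import ticket
print(ticket.hand_in())"
```

```text
the job is handed in; nothing more can be done
None
```

The sieve stack (pan, fine sieve, coarse sieve, lid) is built bottom-up and seated on the shaker, the tin, crucible and bottle were left untouched, and the job was handed in at about 38 s; no verdict came back.

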